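# Index the peg-basket stand one notch round

### The job

Two revolving stands are screwed down beside the window. Take the one that carries the steel basket of clothes pegs and bring its next compartment round: pull its black sprung knob up until the pin is out of its notch, swing the arm exactly one notch clockwise as seen from above, and let the pin go fully home in that next notch. Leave the stand with the white tubs as it is.

Things in the scene. Friction and masses are not known exactly. Their poses are not given: they have to be found in the camera images.
- peg_stand: fixed base of the stand carrying the steel peg basket (90 mm wide, top 116 mm up): wooden disc, 260 mm wide, 15 thick; origin on the rotation axis at table level, z up. On it a white ring, radius 90-120 mm, top 35 mm up, with 8 notches 45 degrees apart, 30 mm wide; a pin let go within 9 degrees of a notch's middle slides in. The pin starts in the notch along the base's own -x axis.
- peg_knob (a point): centre of that stand's black pull knob: upright cylinder 30 mm wide, 33 tall, 105 mm from the rotation axis, this point 83 mm above the table with the pin home. Under it a 12 mm steel pin goes down through a steel arm (36 mm wide, top 48 mm up, neck to 58 mm) that reaches from the revolving disc over the ring. The knob turns with the arm. Closing the fingers tangentially leaves most room.
- peg_turn (a joint): turn of the basket stand's revolving disc with arm, knob and basket, rad, growing counter-clockwise seen from above. 0: middle of the starting notch (it starts up to 0.05 off; play in a notch is 0.08 either way); -0.785: middle of the next notch clockwise. Friction about 0.06 N m; it stays where it is left.
- peg_pin (a joint): how far the basket stand's knob and pin are pulled straight up, m: 0 fully home, 0.017 just clear of the notched ring, 0.032 the stop. A spring pulls it down with about 6.5 N when home and 10 N at 0.024.
- tub_turn (a joint): the same turn for the other stand, identical except that it carries two stacked white plastic tubs (90 mm wide) instead of the basket; it must stay in its notch, near 0.

How it is judged (in metres and radians):
On the way:
1. the pin of the basket stand is pulled up out of its notch (15 mm or more) (value of joint peg_pin above 0.015 m), for 0.1 s.
At the end, for the whole second after the job is handed in: The basket stand is at rest one notch (45 degrees, within 8.5 degrees) clockwise of its start with its pin fully home (within 4 mm), and the tub stand is still in its own notch (within 0.15 rad) (value of joint peg_turn between -0.935 and -0.635 rad and value of joint peg_pin below 0.004 m and velocity of joint peg_turn between -0.05 and 0.05 rad/s and value of joint tub_turn between -0.15 and 0.15 rad); the robot touches nothing.
It fails at once if the stand with the white tubs is turned out of its notch (value of joint tub_turn above 0.15 rad or value of joint tub_turn below -0.15 rad).
It also fails if it takes over 38 s, if anything falls off the work surface, if the arm or the gripper's body presses on something with over 40 N, if the wrist force passes 120 N, or if a joint passes its speed limit or range.

### The arm

A 7-joint arm with a two-finger parallel gripper is mounted at the origin on the work surface. World frame = base frame: x ahead of the robot, y to its left, z up, the work surface at z = 0. Lengths are in mm, angles in rad, forces in N, time in s.
With the tool pointing down it reaches from about 425 to 875 mm from the base axis. Payload 4.7 kg.
Tool frame: the origin (TCP) lies midway between the tips of the shut fingers; the grasp point (between the pads) lies 19 mm behind it; z points along the fingers, y is the line along which they close (so a half turn about z gives the same grasp; the last joint's range is limited). The gripper opens to 85 mm and grips with 20 to 120 N. Pads are 22 mm wide; open, the fingers measure 114 mm over their backs; the gripper's body (76 mm by 85 mm) begins 54 mm behind the grasp point. The pads swing forward as they close: fully open they stand 13 mm farther back than shut.
Start: joints at [-1.311, 0.321, -0.07, 1.45, 0.023, 1.371, -0.057], TCP at [158.192, 630.476, 231.349] pointing down, gripper open.
Joint ranges: [-2.86, 2.86], [-0.3, 2.09], [-1.38, 1.24], [0.06, 2.45], [-1.56, 4.7], [0.09, 2.05], [-2.69, 2.69]. Speed limits (rad/s): [2.57, 2.57, 3.14, 3.14, 3.14, 3.14, 3.14].

### API

Orientations are given as [roll, pitch, yaw] about the fixed x, y, z axes, in that order (R = Rz(yaw) Ry(pitch) Rx(roll)).
In Python, from workcell import status, camera, hand_in gives the robot as it stands. The module is installed in compiled form; this text tells all that it offers.
- The arm moves only by the tool move_arm, never from a script. Its argument "increments" is a list of rows, each a list of 5 numbers: the finger opening in mm, from 0 to 85.4, then the shift along the world's x, y, z in units of 40 mm (1.0 is 40 mm), then the turn about the world's z in units of 6 degrees (1.0 is 6 degrees). In form: [[jaw, dx, dy, dz, turn], ...]. A call has 1 to 5 rows; each row shifts and turns the commanded pose from where the row before left it; what a row does not reach is not made up. A row lasts 1/12 s, in which the tool goes at most 41.7 mm and 7.16 degrees, less where a joint would pass 70% of its speed; a pose out of reach is approached as far as the arm can. A call is refused whole if a number of a shift passes 1 or a number of a turn 1, either way. A call with a gripper value outside its range is refused whole. The fingers move at their own pace and stop on an object; "newtons" is the grip in N (left out, the last holds). Time passes only in rows, so rows that do not move let the fingers close. It gives the time, the measured TCP pose, the force, the opening and the grip force at its end, in the units of the state.
- status.get_obs(): the state, without advancing time (a new reading comes with each control period).
- camera(name): name is "side" or "top" or "wrist"; returns a dict with "pixels" (420x560x3 uint8, red, green, blue), "fx", "fy", "cx", "cy" (pixels), "camera_from_world" (4x4, takes a point from world to camera coordinates). Camera axes: x right, y down, z forward; pixel columns grow to the right and rows downward; lengths in mm; the calibration is good to about 2 mm. A picture is of the moment at which its call begins. There is no depth.
- hand_in(): hands the job in; it is judged then, once.
The state is a dict: "time_s": time; "joint_pos": joint angles; "joint_vel": joint speeds; "effort": joint torques, N m; "eef_pos": TCP position; "orientation": TCP orientation; "contact_force": force on the tool from outside, world axes, zero at the start; "wrist_torque": the same for the moment, N m; "gripper_width": opening from 0.0 (shut) to 1.0 (fully open); "gripper_force": force on a finger pad.
Only numpy, scipy, OpenCV 4.12 (cv2) and the standard library are available. Lean on these libraries where they do the work, as an engineer would, in place of code of your own. Each camera call takes 0.05 s, during which the arm holds its last target. There are 200 camera calls.

## Working session

There is one attempt and no reset: what is moved stays moved. The work goes in short steps, Python scripts to look and compute and a tool call to move; the robot and the scene stay as the last step left them, time stands still between calls to the robot, and variables do not carry over. Pictures are saved under pics/ and viewed, at most 10 in all, crops included, and the job is handed in when it is done.

Besides the shell and the picture viewer there is one more tool, called after "Request:" in YAML: its name, and indented under it one key for each argument. move_arm: Moves the arm, as the interface text tells. Its arguments: {"type":"object","properties":{"increments":{"type":"array"},"newtons":{"type":"number"}},"required":["increments"]}

```bash
mkdir -p pics
cat > h.py <<'E'
import numpy as np, cv2, pickle
from workcell import status, camera, hand_in
def snap(n,f):
    c=camera(n); cv2.imwrite(f'pics/{f}.png',c['pixels'][:,:,::-1]); pickle.dump(c,open(f'pics/{f}.pkl','wb')); return c
def load(f): return pickle.load(open(f'pics/{f}.pkl','rb'))
def ray(c,u,v,z):
    T=np.array(c['camera_from_world']);R=T[:3,:3];o=-R.T@T[:3,3]
    d=R.T@np.array([(u-c['cx'])/c['fx'],(v-c['cy'])/c['fy'],1]); return o+d*(z-o[2])/d[2]
def proj(c,p):
    q=np.array(c['camera_from_world'])@np.append(p,1); return c['fx']*q[0]/q[2]+c['cx'],c['fy']*q[1]/q[2]+c['cy']
E
python3 - <<'E'
from h import *
snap('top','t1');snap('side','s1');o=status.get_obs();print({k:np.round(o[k],3) for k in o})
E
```

```text
{'time_s': np.float64(0.1), 'joint_pos': array([-1.311,  0.322, -0.07 ,  1.452,  0.023,  1.371, -0.057]), 'joint_vel': array([-0.   ,  0.   ,  0.001, -0.003, -0.   , -0.001,  0.001]), 'effort': array([ 0.0000e+00, -4.9488e+01, -3.8400e-01, -3.1521e+01,  1.3000e-02,
        7.0000e-03,  0.0000e+00]), 'eef_pos': array([158.096, 629.988, 230.337]), 'orientation': array([-3.14 ,  0.   ,  2.896]), 'contact_force': array([-0.826, -0.194, -0.877]), 'wrist_torque': array([0.001, 0.008, 0.046]), 'gripper_force': np.float64(0.0), 'gripper_width': np.float64(1.0)}
```

View pics/t1.png

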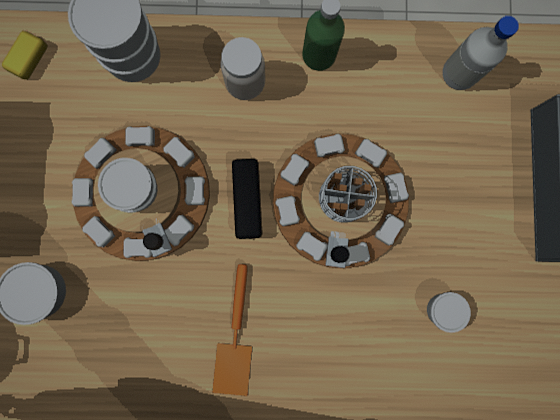

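View pics/s1.png

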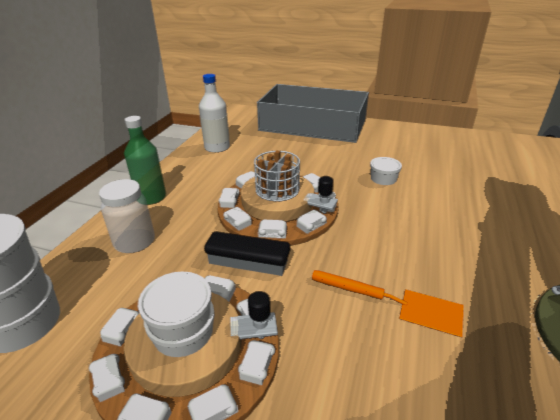

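The top view shows the basket stand's disc centred at about (342,200) with its knob at (340,254). The tub stand is on the left, with its knob at (152,241).

Run:
```python
from h import *
c=load('t1'); s=load('s1')
for n,(u,v),z in [('disc L',(273,201),15),('disc R',(411,200),15),('disc T',(341,133),15),('disc B',(342,268),15),('knobtop',(340,254),99.5)]: print(n,ray(c,u,v,z).round(1))
print('side knob',ray(s,326,181,99.5).round(1))
x=c['pixels'][140:280,262:422]; cv2.imwrite('pics/t1c.png',cv2.resize(x[:,:,::-1],None,fx=4.2,fy=4.2,interpolation=2))
```

```text
disc L [573.4 -44.8  15. ]
disc R [ 581.4 -307.5   15. ]
disc T [ 708.5 -173.    15. ]
disc B [ 449.9 -176.9   15. ]
knobtop [ 474.8 -160.6   99.5]
side knob [ 472.  -153.6   99.5]
```

View pics/t1c.png

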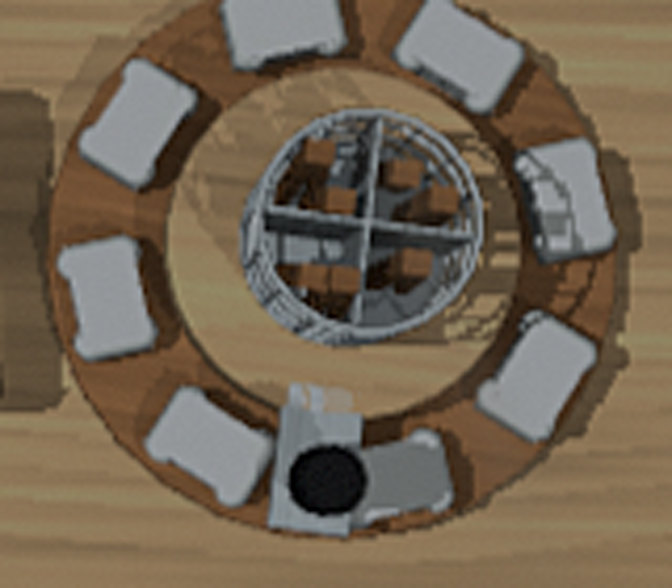

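Run:
```python
from h import *
c=load('t1'); C=np.array([579.2,-175.5])
for u,v in [(285,35),(462,52),(138,123),(575,200),(108,298),(540,378),(210,445)]:
    p=ray(c,262+u/4.2,140+v/4.2,35)[:2]-C; print(np.hypot(*p).round(1),(np.degrees(np.arctan2(p[1],p[0]))%45).round(1))
print('box',ray(c,262,200,40),ray(c,232,239,40),'bottle',ray(c,320,10,200))
```

```text
97.5 15.5
103.0 13.9
105.3 15.1
106.1 12.2
106.4 14.2
104.8 11.9
106.5 12.5
box [571.7969992  -24.30362886  40.        ] [498.6583248  28.8305548  40.       ] bottle [ 856.39147905 -111.37572793  200.        ]
```

Request:
move_arm:
  increments:
    - [85,0.7,-0.45,0,0.2]
    - [85,0.7,-0.45,0,0.2]
    - [85,0.7,-0.45,0,0.2]
    - [85,0.7,-0.45,0,0.2]
    - [85,0.7,-0.45,0,0.2]

```text
time_s: 0.52
eef_pos: [299.2, 539.2, 230.8]
orientation: [-3.141, -0.0, 3.002]
contact_force: [0.6, 0.5, 0.2]
gripper_width: 0.993
gripper_force: 0.0
```

Request:
move_arm:
  increments:
    - [85,0.7,-0.45,0,0]
    - [85,0.7,-0.45,0,0]
    - [85,0.7,-0.45,0,0]
    - [85,0.7,-0.45,0,0]
    - [85,0.7,-0.45,0,0]

```text
time_s: 0.93
eef_pos: [439.2, 449.2, 230.9]
orientation: [-3.141, -0.0, 3.001]
contact_force: [-0.0, 0.6, 0.2]
gripper_width: 0.996
gripper_force: 0.0
```

Request:
move_arm:
  increments:
    - [85,0.3,-0.95,0,0]
    - [85,0.3,-0.95,0,0]
    - [85,0.3,-0.95,0,0]
    - [85,0.3,-0.95,0,0]
    - [85,0.3,-0.95,0,0]

```text
time_s: 1.35
eef_pos: [498.3, 258.4, 230.9]
orientation: [-3.141, -0.0, 3.001]
contact_force: [0.8, -0.7, 1.2]
gripper_width: 0.994
gripper_force: 0.0
```

Request:
move_arm:
  increments:
    - [85,0.3,-0.95,0,0]
    - [85,0.3,-0.95,0,0]
    - [85,0.3,-0.95,0,0]
    - [85,-0.2,-0.95,0,0]
    - [85,-0.2,-0.95,0,0]

```text
time_s: 1.77
eef_pos: [518.1, 68.2, 230.7]
orientation: [-3.141, -0.001, 3.0]
contact_force: [0.6, -0.6, 0.3]
gripper_width: 0.998
gripper_force: 0.0
```

Run:
```python
from h import *
o=status.get_obs();print({k:np.round(o[k],3) for k in ['joint_pos','eef_pos','orientation']})
```

```text
{'joint_pos': array([-0.524,  0.045,  0.355,  1.777, -0.016,  1.323,  1.263]), 'eef_pos': array([518.064,  68.169, 230.73 ]), 'orientation': array([-3.141e+00, -1.000e-03,  3.000e+00])}
```

Request:
move_arm:
  increments:
    - [85,-0.18,-0.95,0,0]
    - [85,-0.18,-0.95,0,0]
    - [85,-0.18,-0.95,0,0]
    - [85,-0.18,-0.95,-0.4,0]
    - [85,-0.18,-0.95,-0.4,0]

```text
time_s: 2.18
eef_pos: [482.1, -121.0, 199.9]
orientation: [3.141, 0.002, 3.001]
contact_force: [1.2, 0.1, 0.0]
gripper_width: 0.994
gripper_force: 0.0
```

Request:
move_arm:
  increments:
    - [70,-0.1,-0.9,0,0]
    - [70,0,0,-0.4,0]
    - [70,0,0,0,0]

```text
time_s: 2.43
eef_pos: [475.8, -157.4, 181.2]
orientation: [-3.141, -0.004, 2.995]
contact_force: [-1.0, 0.7, -1.0]
gripper_width: 0.821
gripper_force: 0.0
```

Run:
```python
from h import *
c=snap('wrist','w1');o=status.get_obs();print({k:np.round(o[k],3) for k in ['joint_pos','eef_pos','orientation']})
print(proj(c,[474.8,-160.6,99.5]))
```

```text
{'joint_pos': array([-0.298,  0.029,  0.575,  1.895, -0.017,  1.226,  1.71 ]), 'eef_pos': array([ 476.786, -155.421,  182.137]), 'orientation': array([ 3.141e+00, -3.000e-03,  2.998e+00])}
(np.float64(272.81531703158186), np.float64(215.3614917092802))
```

View pics/w1.png

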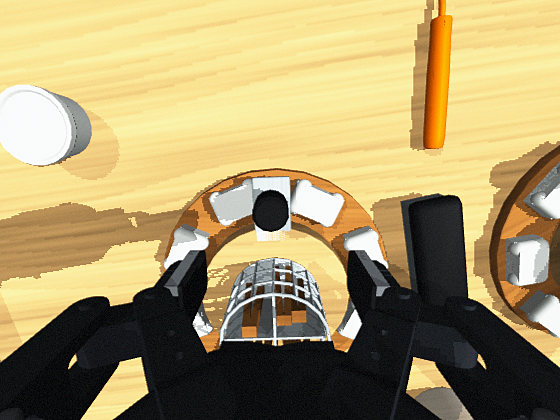

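The wrist view shows the knob at (270,210), centred between the open fingers, close to the prediction of (273,215).

Run:
```python
from h import *
c=load('w1')
print(ray(c,270.5,210,99.5),ray(c,270.5,210,91), proj(c,[474.8,-160.6,66.5]))
```

```text
[ 470.21127479 -161.74058194   99.5       ] [ 472.51600205 -162.25930888   91.        ] (np.float64(273.25437321440444), np.float64(204.85196482015544))
```

Request:
move_arm:
  increments:
    - [70,-0.06,-0.13,0,0]
    - [70,0,0,-0.8,0]
    - [70,0,0,-0.8,0]
    - [70,0,0,-0.6,0]
    - [70,0,0,0,0]

```text
time_s: 2.9
eef_pos: [472.9, -158.2, 91.7]
orientation: [3.141, -0.008, 3.003]
contact_force: [-0.7, 0.5, -0.1]
gripper_width: 0.82
gripper_force: 0.0
```

Request:
move_arm:
  increments:
    - [70,0.03,-0.07,-0.6,0]
    - [70,0,0,0,0]
    - [70,0,0,0,0]

```text
time_s: 3.15
eef_pos: [477.3, -162.7, 72.4]
orientation: [-3.142, -0.001, 3.002]
contact_force: [0.4, -0.5, 0.3]
gripper_width: 0.818
gripper_force: 0.0
```

Request:
move_arm:
  increments:
    - [15,0,0,0,0]
    - [15,0,0,0,0]
    - [15,0,0,0,0]
    - [15,0,0,0,0]
    - [15,0,0,0,0]
  newtons: 60

```text
time_s: 3.57
eef_pos: [478.0, -163.2, 73.1]
orientation: [3.141, 0.002, 3.001]
contact_force: [-1.3, 1.6, 6.0]
gripper_width: 0.329
gripper_force: 58.7
```

Request:
move_arm:
  increments:
    - [15,0,0,0,0]
    - [15,0,0,0,0]
    - [15,0,0,0,0]
    - [15,0,0,0,0]
    - [15,0,0,0,0]

```text
time_s: 3.98
eef_pos: [478.0, -163.2, 73.1]
orientation: [3.141, 0.002, 3.001]
contact_force: [-1.1, 0.2, 5.9]
gripper_width: 0.327
gripper_force: 58.7
```

Request:
move_arm:
  increments:
    - [15,0,0,0.2,0]
    - [15,0,0,0.2,0]
    - [15,0,0,0.2,0]
    - [15,0,0,0,0]
    - [15,0,0,0,0]

```text
time_s: 4.4
eef_pos: [477.7, -163.1, 95.6]
orientation: [-3.142, 0.002, 3.001]
contact_force: [7.0, -1.7, -10.6]
gripper_width: 0.328
gripper_force: 59.8
```

Run:
```python
from h import *
c=snap('side','s2');x=c['pixels'][110:250,200:390]; cv2.imwrite('pics/s2c.png',cv2.resize(x[:,:,::-1],None,fx=4,fy=4,interpolation=2))
o=status.get_obs();print({k:np.round(o[k],3) for k in ['joint_pos','eef_pos','contact_force']})
```

```text
{'joint_pos': array([-0.271,  0.135,  0.588,  1.988, -0.087,  1.041,  1.786]), 'eef_pos': array([ 477.77 , -163.144,   95.394]), 'contact_force': array([  5.141,  -0.928, -10.287])}
```

View pics/s2c.png

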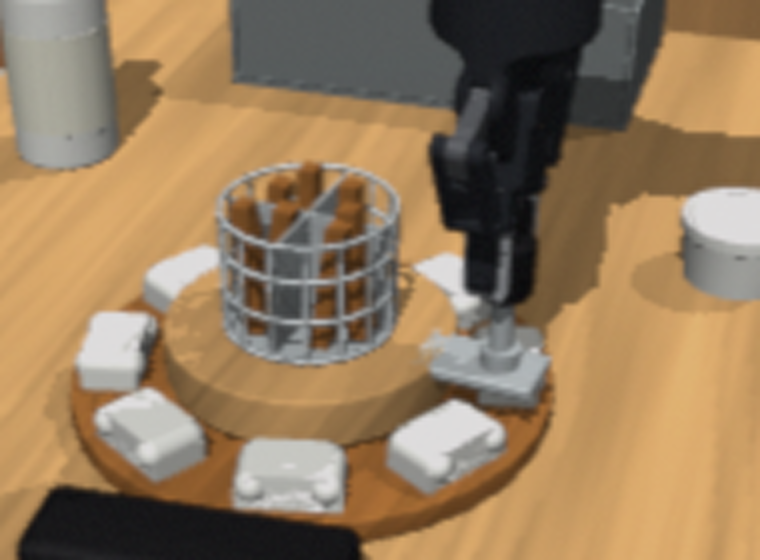

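The pin is visibly out: the shaft shows below the knob and the pull force is about 10 N. Next I swing it clockwise along the arc.

Request:
move_arm:
  increments:
    - [15,0.05,0.257,0,-0.95]
    - [15,0.074,0.25,0,-0.95]
    - [15,0.1,0.24,0,-0.95]
    - [15,0.122,0.23,0,-0.95]

```text
time_s: 4.78
eef_pos: [490.4, -124.3, 94.7]
orientation: [-3.14, -0.0, 2.597]
contact_force: [4.1, -2.9, -10.1]
gripper_width: 0.328
gripper_force: 59.9
```

Request:
move_arm:
  increments:
    - [15,0,0,0,0]

```text
time_s: 4.87
eef_pos: [490.7, -123.6, 94.6]
orientation: [-3.14, -0.0, 2.601]
contact_force: [1.7, -5.6, -9.8]
gripper_width: 0.331
gripper_force: 59.9
```

Request:
move_arm:
  increments:
    - [15,0.145,0.217,0,-0.95]
    - [15,0.166,0.2,0,-0.95]
    - [15,0.185,0.185,0,-0.95]
    - [15,0.2,0.165,0,-0.95]
    - [15,0,0,0,0]

```text
time_s: 5.28
eef_pos: [517.3, -93.5, 94.1]
orientation: [-3.137, -0.002, 2.205]
contact_force: [-2.6, -2.3, -10.2]
gripper_width: 0.327
gripper_force: 60.1
```

Run:
```python
from h import *
c=snap('top','t2');x=c['pixels'][140:280,252:422]; cv2.imwrite('pics/t2c.png',cv2.resize(x[:,:,::-1],None,fx=4.2,fy=4.2,interpolation=2))
o=status.get_obs();print({k:np.round(o[k],3) for k in ['joint_pos','eef_pos','orientation','contact_force']})
C=np.array([579.2,-175.5]);d=o['eef_pos'][:2]-C;print(np.hypot(*d),np.degrees(np.arctan2(d[1],d[0])))
```

```text
{'joint_pos': array([-0.417,  0.192,  0.602,  1.937, -0.123,  1.053,  0.874]), 'eef_pos': array([516.533, -94.146,  94.053]), 'orientation': array([-3.137e+00, -2.000e-03,  2.208e+00]), 'contact_force': array([-0.729, -1.197, -9.255])}
102.69209081935344 127.60701014043012
```

View pics/t2c.png

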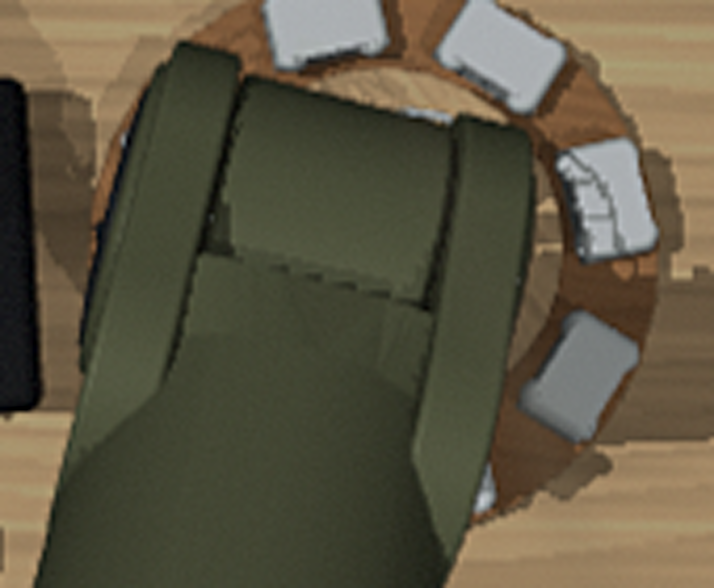

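The arm hides the stand in this view. From the pose, the swing is 45.4°. I'll lower the pin now.

Request:
move_arm:
  increments:
    - [15,0,0,-0.2,0]
    - [15,0,0,-0.2,0]
    - [15,0,0,-0.1,0]
    - [15,0,0,0,0]
    - [15,0,0,0,0]

```text
time_s: 5.75
eef_pos: [517.4, -93.6, 74.9]
orientation: [-3.14, -0.002, 2.204]
contact_force: [-4.3, -0.7, -6.8]
gripper_width: 0.33
gripper_force: 60.4
```

Request:
move_arm:
  increments:
    - [60,0,0,0,0]
    - [60,0,0,0,0]
    - [60,0,0,0,0]
    - [60,0,0,0,0]
    - [60,0,0,0,0]

```text
time_s: 6.17
eef_pos: [520.0, -93.2, 76.5]
orientation: [3.139, 0.001, 2.205]
contact_force: [0.7, 0.1, 0.3]
gripper_width: 0.703
gripper_force: 0.0
```

Request:
move_arm:
  increments:
    - [60,0,0,0.5,0]
    - [60,0,0,0.8,0]
    - [60,0,0,0.8,0]
    - [60,-0.3,0.8,0.4,0]
    - [60,-0.3,0.9,0,0]

```text
time_s: 6.58
eef_pos: [498.0, -27.6, 180.5]
orientation: [3.134, 0.005, 2.198]
contact_force: [1.4, 2.7, -0.5]
gripper_width: 0.703
gripper_force: 0.0
```

Request:
move_arm:
  increments:
    - [60,-0.3,0.9,0,0]
    - [60,-0.2,0.9,0,0]
    - [60,0,0.9,0,0]
    - [60,0,0.9,0,0]
    - [60,0,0,0,0]

```text
time_s: 7.0
eef_pos: [474.0, 127.4, 176.1]
orientation: [3.138, -0.002, 2.216]
contact_force: [-0.1, 0.3, 0.5]
gripper_width: 0.705
gripper_force: 0.0
```

Run:
```python
from h import *
a=snap('top','t3')['pixels'][140:280,252:422]; b=snap('side','s3')['pixels'][110:250,200:370]
x=np.hstack([a,b]); cv2.imwrite('pics/e.png',cv2.resize(x[:,:,::-1],None,fx=2.35,fy=2.35,interpolation=2))
o=status.get_obs();print({k:np.round(o[k],3) for k in ['eef_pos','contact_force']})
```

```text
{'eef_pos': array([474.758, 120.303, 175.79 ]), 'contact_force': array([ 0.858, -0.637, -0.479])}
```

View pics/e.png

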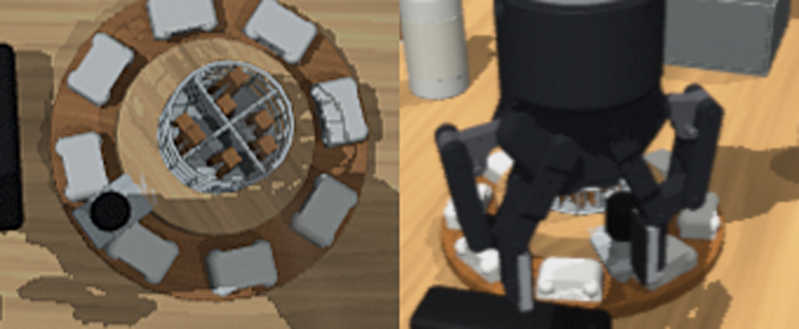

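In the top view the knob sits between two ring blocks, one notch clockwise. I'll clear the side view to check its height.

Request:
move_arm:
  increments:
    - [60,0,0,0.9,0]
    - [60,0,0,0.9,0]
    - [60,0,0,0.9,0]
    - [60,0,0,0.9,0]
    - [60,0,0,0,0]

```text
time_s: 7.52
eef_pos: [478.2, 117.6, 327.3]
orientation: [3.129, 0.003, 2.202]
contact_force: [1.0, -0.1, 0.4]
gripper_width: 0.698
gripper_force: 0.0
```

Run:
```python
from h import *
p=ray(load('t3'),252+109/2.35,140+211/2.35,99.5);d=p[:2]-[579.2,-175.5];print(p,np.hypot(*d),np.degrees(np.arctan2(d[1],d[0])))
c=snap('side','s4')
for z in(99.5,66.5,58): print(z,[(np.array(proj(c,[p[0],p[1],z]))-[200,110])*4])
x=c['pixels'][110:250,200:390];cv2.imwrite('pics/s4c.png',cv2.resize(x[:,:,::-1],None,fx=4,fy=4,interpolation=2))
```

```text
[514.5247758  -88.91229906  99.5       ] 108.07550406955689 126.75727275165364
99.5 [array([380.49230631, 339.40867084])]
66.5 [array([379.65447589, 398.74786549])]
58 [array([379.44563711, 413.53883613])]
```

View pics/s4c.png

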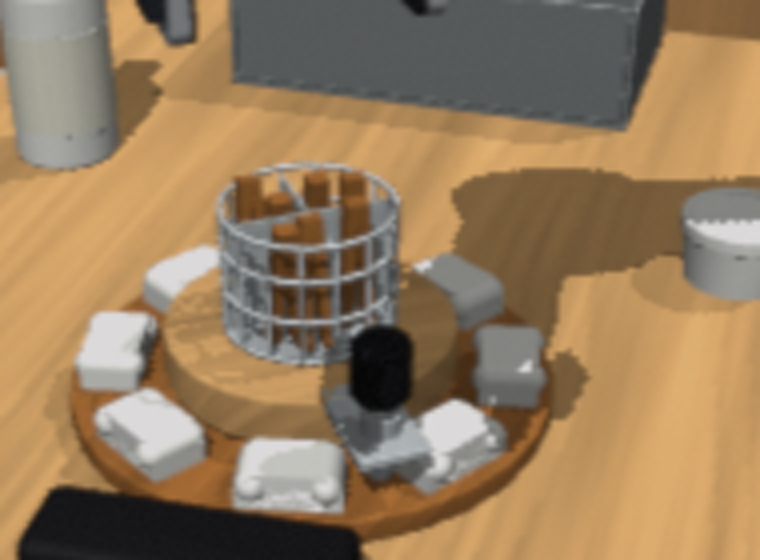

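The knob's top centre is at about (381,341), against (380,339) predicted for the pin fully home, and the arm is in the next gap. The robot is clear of everything.

```bash
python3 -c "
from workcell import hand_in
print(hand_in())"
```

```text
the job is handed in; nothing more can be done
None
```

I turned the basket stand one notch clockwise (knob measured at about 127°, notch middle about 126°), its pin looks fully home, the tub stand was not touched, and the job is handed in, though `hand_in()` returned no verdict.

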